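Turn the yellow recipe leaf on the flip board

TASK

Turn the recipe board to its next dish: first use the fingertips to push the food tin that stands beside the board away from it, upright over the worktop, until the leaf can land clear of it. Then push the yellow-tabbed leaf over the spine by its tab, gently, so that it lies flat on the other side, and leave the blue-tabbed leaf as it lies. Use only the outside of the fingers: pinch or lift nothing, do not press the leaf onto the tin, and leave everything else undisturbed.

Things in the scene. Friction and masses are not known exactly. Their poses are not given: they have to be found in the camera images.
- recipe_board: wooden flip board, fixed: 190 mm along x (spine direction), 200 mm along y, page surface 25 mm high; origin: centre of its underside, on the worktop. Spine: thin steel rod along x over its middle, 30 mm up, between two end posts 38 mm high. Two leaves side by side on it lie on the -y half (robot's right at yaw 0); the +y half is bare page
- hinge_yellow: spine section carrying the yellow-tabbed leaf (near or far half of the board). Origin: on the worktop below the spine, at mid-width of the leaf; x along the spine, y from the leaf's start side to its landing side. Leaf: stiff white panel 76 mm wide, 4 mm thick, reaching 120 mm from the spine axis (20 mm past the board), axis 30 mm high
- leaf_yellow (a joint): angle of the yellow-tabbed leaf in rad: 0 = flat on the -y side, 1.57 = upright, 3.14 = flat on the +y side. It starts between 0 and 0.25. The hinge is stiff enough (about 0.045 N m of friction, leaf 50 g) that the leaf stays where it is left. A finger that rises more slowly than the tab drags on it and jams the leaf: follow its arc. Keep the wrist clear of the wall cabinets behind
- tab_yellow (a point): outer edge of the yellow thumb tab, mid-width. Tab 50 mm wide, 25 long, 3 thick, at the middle of the leaf's free edge, bent 60 degrees out of its plane: at angle 0 it rises outward to 132 mm from the spine, 52 mm high, so a finger outside can push it towards the spine; turned over, it points down to 8 mm above the worktop
- hinge_blue: the spine section of the blue-tabbed leaf, 82 mm along the spine from hinge_yellow; same make and axes
- leaf_blue (a joint): angle of the blue-tabbed leaf in rad, same meaning and make; it lies at 0 and must stay there
- tin: low cylindrical food tin with a bare metal lid, diameter 75 mm, height 58 mm, about 0.25 kg, loose. Origin: centre of its underside. It stands upright on the worktop beside the board's +y edge, opposite the yellow-tabbed leaf, where that leaf's tab would land on it; there is a free space of at least 100 mm on its far side
- mug: loose green and white mug to the right of the board, leave alone; origin at its underside
- timer: loose red and white kitchen timer, diameter 62 mm, to the left of the board, leave alone; origin at its underside
- orange_jar: loose clear spice jar with an orange lid at the back, leave alone; origin at its underside
- spice_jar: loose spice jar with a dark lid at the back, leave alone; origin at its underside
Things that resemble listed ones, but are neither listed nor needed, are in the scene too. Leave any purple look-alike of the tin alone.

How it is judged:
By the outcome, as a careful person would: the job done as asked, in the order asked, and still so for the second after the job is handed in, with the robot touching nothing.
It also fails if it takes over 51 s, if anything falls off the work surface, if the arm or the gripper's body presses on something with over 40 N, if the wrist force passes 120 N, or if a joint passes its speed limit or range.

ROBOT

A 6-joint arm with a two-finger parallel gripper is mounted at the origin on a cart in front of the work surface, level with it; the furniture and walls round the work are solid. World frame = base frame: x ahead of the robot, y to its left, z up, the work surface at z = 0. Lengths are in m, angles in rad, forces in N, time in s.
With the tool pointing down it reaches from about 0.225 to 0.875 m from the base axis. Payload 3.4 kg.
Tool frame: the origin (TCP) lies at the very end of the fingers, on their centre line; the grasp point (between the pads) lies 19 mm behind it; z points along the fingers, x is the direction in which the jaws open and shut, and the axes are right-handed (so a half turn about z gives the same grasp; the last joint's range is limited). The gripper opens to 85 mm and grips with 20 to 120 N. Pads are 22 mm wide; open, the fingers measure 114 mm over their backs; the gripper's body (76 mm by 85 mm) begins 54 mm behind the grasp point. The pads swing forward as they close: fully open they stand 13 mm farther back than shut.
Start: joints at [-1.274, 0.276, 1.505, -0, 1.361, -0.121], TCP at [0.233, -0.526, 0.231] pointing down, gripper open.
Joint ranges: [-2.89, 2.89], [-0.75, 2.08], [0.22, 2.7], [-1.18, 4.32], [0.11, 2.71], [-2.7, 2.7]. Speed limits (rad/s): [2.57, 2.57, 3.14, 3.14, 3.14, 3.14].

INTERFACE

Orientations are given as a unit quaternion [w, x, y, z].
In Python, from rig import manip gives the robot as it stands.
- The arm moves only by the tool carry_out, never from a script. Its argument "series" is a list of rows, each a list of 2 entries, a list of its own where there are three numbers: the shift along the tool's x, y, z in mm, then the turn about the tool's z in degrees. A call has 1 to 10 rows; each row shifts and turns the pose as measured when the row begins, along the tool's axes as they then stand; what a row does not reach is not made up. A row lasts 1/12 s, in which the tool goes at most 41.7 mm and 7.16 degrees, less where a joint would pass 70% of its speed; a pose out of reach is approached as far as the arm can. A call is refused whole if a number of a shift passes 41.7 or a number of a turn 7.16, either way. A call with a gripper value outside its range is refused whole. "fingers" is the finger opening in mm, from 0 to 85.4, set as the call begins (left out, the last holds). The fingers move at their own pace and stop on an object; "squeeze" is the grip in N (left out, the last holds). Time passes only in rows, so rows that do not move let the fingers close. It gives the time, the measured TCP pose, the force and the opening at its end, in the units of the state.
- manip.get_state(): the state, without advancing time (a new reading comes with each control period).
- manip.get_image(name): name is "scene" or "top" or "wrist"; returns a dict with "frame" (400x640x3 uint8, blue, green, red), "K" (3x3 intrinsics, pixels), "rvec" (rotation vector, rad) and "tvec" (3), from world to camera coordinates, as OpenCV has them; the wrist camera has in their place "mount" (4x4, takes a point from camera to tool coordinates, whose origin is the TCP and whose axes are the tool frame's). Camera axes: x right, y down, z forward; pixel columns grow to the right and rows downward; lengths in m; the calibration is good to about 2 mm. A picture is of the moment at which its call begins: read the wrist's pose just before it. There is no depth.
- manip.sign_off(): hands the job in, once; it reports no verdict.
The state is a dict: "clock": time; "qpos": joint angles; "qd": joint speeds; "effort": joint torques, N m; "position": TCP position; "ee_rot": TCP orientation; "contact_force": force on the tool from outside, world axes, zero at the start; "moment": the same for the moment, N m; "width": finger opening in m.
Only numpy, scipy, OpenCV 4.12 (cv2) and the standard library are available. Lean on these libraries where they do the work, as an engineer would, in place of code of your own. Each camera call takes 0.05 s, during which the arm holds its last target. There are 200 camera calls.

## Working session

There is one attempt and no reset: what is moved stays moved. The work goes in short steps, Python scripts to look and compute and a tool call to move; the robot and the scene stay as the last step left them, time stands still between calls to the robot, and variables do not carry over. Pictures are saved under pics/ and viewed, about 8 in all and at most 12, crops included, and the job is handed in when it is done.

Besides the shell and the picture viewer there is one more tool, called as name(argument=value, ...), one argument or row to a line, values as JSON. carry_out: Moves the arm, as the interface text tells. Its arguments: {"type":"object","properties":{"series":{"type":"array","items":{"type":"array"}},"fingers":{"type":"number"},"squeeze":{"type":"number"}},"required":["series"]}

```bash
mkdir -p pics; ls
python3 - <<'E'
from rig import manip
import cv2,numpy as np
s=manip.get_state(); print(s)
for n in("scene","top"):
    r=manip.get_image(n); cv2.imwrite(f"pics/{n}0.png",r["frame"]); np.savez(f"{n}0.npz",**r)
    R=cv2.Rodrigues(np.array(r["rvec"]))[0]; print(n,r["K"],-R.T@np.array(r["tvec"]).ravel(),R)
a=cv2.imread("pics/scene0.png");b=cv2.imread("pics/top0.png")
E
```

```text
pics
{'clock': 0.0, 'qpos': array([-1.27400915e+00,  2.76598220e-01,  1.50616983e+00, -1.79498908e-06,
        1.36064664e+00, -1.21029071e-01]), 'qd': array([ 0.00011851, -0.00122821, -0.00119084, -0.00120063, -0.00043853,
       -0.00013362]), 'effort': array([-5.59650562e-04, -4.16779482e+01, -2.45801872e+01, -2.06338650e-04,
        1.10273532e-02, -5.41180754e-06]), 'position': array([ 0.23313888, -0.52503764,  0.23042322]), 'ee_rot': array([-5.84490857e-04,  8.38380791e-01, -5.45084232e-01, -6.98802569e-04]), 'contact_force': array([ 0.28651611,  0.42150836, -0.67328785]), 'moment': array([ 0.03912574, -0.05664428, -0.00657124]), 'width': 0.08529529374290232}
scene [[520.9722056    0.         322.80151351]
 [  0.         520.9722056  199.54575288]
 [  0.           0.           1.        ]] [-0.01370811  1.51876143  1.15959912] [[-0.94024829 -0.340341    0.01005761]
 [-0.19382154  0.51071106 -0.8376201 ]
 [ 0.27993993 -0.78952024 -0.54616062]]
top [[402.76793723   0.         319.25574401]
 [  0.         402.76793723 196.81253907]
 [  0.           0.           1.        ]] [-0.12014513  0.0236812   1.45310133] [[-0.10383081 -0.99458029 -0.00540494]
 [-0.89684742  0.09597441 -0.43180276]
 [ 0.42998125 -0.03998703 -0.90195186]]
```

View pics/top0.png

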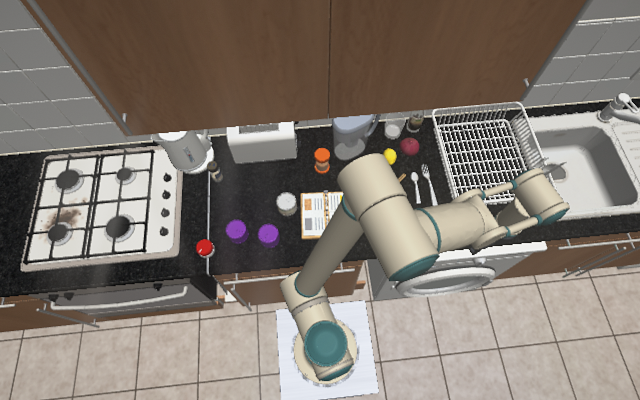

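View pics/scene0.png

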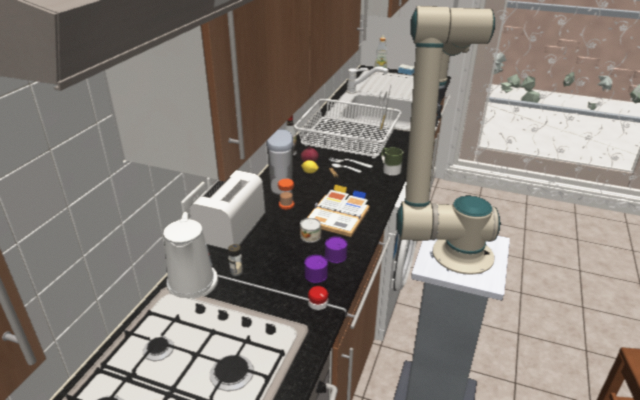

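The tin is the white/metal cylinder at top (286,203) / scene (310,230). The two purple look-alikes are at top (236,231) and (268,234) and must stay put. The yellow tab is at scene (340,189), on the far half of the board. I'll confirm with an enlarged crop.

```bash
python3 - <<'E'
import cv2,numpy as np
a=cv2.imread("pics/scene0.png")[170:290,270:410];b=cv2.imread("pics/top0.png")[180:250,220:350]
A=cv2.resize(a,None,fx=4,fy=4,interpolation=cv2.INTER_CUBIC);B=cv2.resize(b,None,fx=4,fy=4,interpolation=cv2.INTER_CUBIC)
cv2.imwrite("pics/c1.png",A)
cv2.imwrite("pics/c2.png",B)
E
cat > h.py <<'E'
import cv2,numpy as np
def load(n): return dict(np.load(n,allow_pickle=True))
def ray(r,uv):
    R=cv2.Rodrigues(np.array(r["rvec"]))[0]; c=-R.T@np.array(r["tvec"]).ravel()
    d=R.T@np.linalg.inv(r["K"])@np.array([uv[0],uv[1],1.]); return c,d
def onz(r,uv,z):
    c,d=ray(r,uv); return (c+d*(z-c[2])/d[2]).round(4)
E
```

```text
(no output)
```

View pics/c1.png

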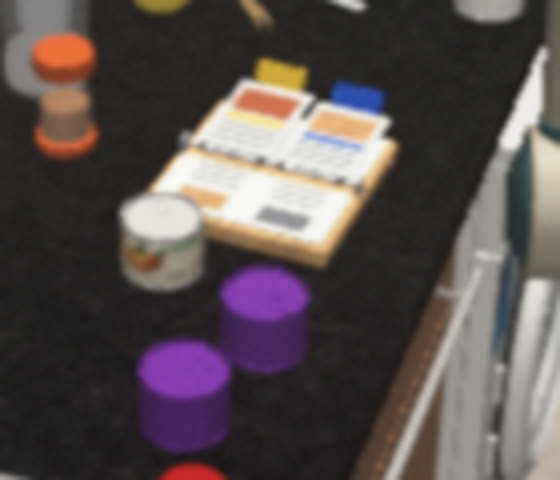

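View pics/c2.png

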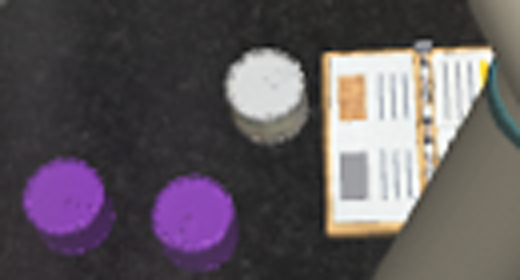

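Run:
```python
from h import *
import json
s,t=load("scene0.npz"),load("top0.npz")
S=lambda u,v,z:onz(s,(270+u/4-.4,170+v/4-.4),z)
T=lambda u,v,z:onz(t,(220+u/4-.4,180+v/4-.4),z)
print("tin",S(161,217,.058),T(265,85,.058))
print("tab",S(283,65,.052),"blue",S(359,90,.052))
print("posts",S(185,133,.038),S(363,180,.038),T(423,43,.038))
print("board+y corners",S(322,252,.025),S(150,190,.025),T(323,52,.025),T(328,225,.025))
print("-y near",S(396,150,.025))
print("purple",S(265,290,.058),T(195,212,.058),S(185,368,.058),T(65,195,.058))
print("orange jar",onz(s,(286,183),.08),"red",onz(s,(317,293),.03),onz(t,(205,246),.03))
print("mug",onz(s,(393,155),.09))
# toaster base, jars
print("jar",onz(s,(236,272),0.0),"toaster near",onz(s,(236,243),0.0),onz(t,(297,159),0))
```

```text
tin [0.54  0.094 0.058] [0.5415 0.0906 0.058 ]
tab [ 0.522  -0.2033  0.052 ] blue [ 0.4363 -0.1851  0.052 ]
posts [ 0.5785 -0.0708  0.038 ] [ 0.393 -0.055  0.038] [ 0.5799 -0.0658  0.038 ]
board+y corners [0.4001 0.0503 0.025 ] [0.582  0.0142 0.025 ] [0.587  0.0327 0.025 ] [0.406  0.0432 0.025 ]
-y near [ 0.3821 -0.1341  0.025 ]
purple [0.4177 0.1625 0.058 ] [0.4194 0.1636 0.058 ] [0.4456 0.284  0.058 ] [0.4489 0.2826 0.058 ]
orange jar [ 0.7178 -0.1033  0.08  ] red [0.4009 0.3931 0.03  ] [0.4023 0.4027 0.03  ]
mug [ 0.3702 -0.4683  0.09  ]
jar [0.7013 0.3636 0.    ] toaster near [0.7756 0.223  0.    ] [0.7572 0.0337 0.    ]
```

The crops confirm it. The printed metal-lid tin at c1 (161,217), standing at the board's +y edge behind the yellow leaf, is the one meant; the purple pair at (265,290) and (185,368) is not. The yellow leaf is the far one, with its tab at c1 (283,70), and the board yaw is about -4.5°. I'll close the fingers and square the tool to the spine.

carry_out(
  series=[
    [[0,0,-5],-6.9],
    [[0,0,-5],-6.9],
    [[0,0,-5],-6.9],
    [[0,0,0],-6.9],
    [[0,0,0],-6.9],
    [[0,0,0],-6.9],
    [[0,0,0],-6.9],
    [[0,0,0],-6.9],
    [[0,0,0],-6.3],
    [[0,0,0],0],
  ],
  fingers=0,
  squeeze=20,
)

```text
clock: 0.93
position: [0.2321, -0.5218, 0.2406]
ee_rot: [-0.007, 1.0, -0.018, -0.002]
contact_force: [-0.2, 0.1, 0.2]
width: 0.0
```

```bash
cat >> h.py <<'E'
from scipy.spatial.transform import Rotation as Ro
def rot(s):
    w,x,y,z=s["ee_rot"]; return Ro.from_quat([x,y,z,w])
def show(s,goal=None):
    R=rot(s).as_matrix(); print("t",round(s["clock"],2),"p",s["position"].round(4),"ang",np.degrees(np.arctan2(R[1,0],R[0,0])).round(2),"zt",R[:,2].round(3),"F",s["contact_force"].round(2),"w",round(s["width"],4))
    if goal is not None: print("shift to goal mm (tool)",(R.T@(np.array(goal)-s["position"])*1000).round(1))
E
python3 - <<'E'
from h import *
from rig import manip
show(manip.get_state(),[.530,-.01,.2])
t=load("top0.npz"); s=load("scene0.npz")
for z in(.4,.5,.6):print(z,onz(t,(330,116),z),onz(s,(218,165),z))
E
```

```text
t 0.93 p [ 0.2321 -0.5218  0.2406] ang -2.06 zt [-0.004  0.013 -1.   ] F [-0.22  0.09  0.19] w 0.0
shift to goal mm (tool) [ 279.4 -521.6   46.2]
0.4 [ 0.664  -0.0871  0.4   ] [0.7294 0.3548 0.4   ]
0.5 [ 0.5895 -0.0766  0.5   ] [0.6316 0.508  0.5   ]
0.6 [ 0.515  -0.0661  0.6   ] [0.5337 0.6612 0.6   ]
```

carry_out(
  series=[
    [[19,-35,0],2.4],
    [[19,-35,0],0],
    [[19,-35,0],0],
    [[19,-35,0],0],
    [[19,-35,0],0],
    [[19,-35,0],0],
    [[19,-35,0],0],
    [[19,-35,0],0],
    [[19,-35,0],0],
    [[19,-35,0],0],
  ],
)

```text
clock: 1.77
position: [0.4568, -0.1849, 0.2389]
ee_rot: [-0.006, 0.998, -0.064, -0.004]
contact_force: [1.2, -0.5, -0.2]
width: 0.0001
```

Run:
```python
from h import *
from rig import manip
s=manip.get_state();show(s,[.530,-.01,.2]);print(s["qpos"].round(2))
```

```text
t 1.77 p [ 0.4568 -0.1849  0.2389] ang -7.35 zt [-0.008  0.013 -1.   ] F [ 1.17 -0.49 -0.25] w 0.0001
shift to goal mm (tool) [  50.6 -182.4   40.6]
[-0.53  0.15  1.65  0.01  1.35 -0.4 ]
```

carry_out(
  series=[
    [[10,-36,5],-2.9],
    [[10,-36,5],0],
    [[10,-36,5],0],
    [[10,-36,5],0],
    [[10,-36,5],0],
    [[0,0,0],0],
    [[0,0,0],0],
  ],
)

```text
clock: 2.35
position: [0.5286, 0.007, 0.2134]
ee_rot: [-0.008, 0.999, -0.043, -0.003]
contact_force: [0.5, 1.1, -0.6]
width: -0.0004
```

Run:
```python
from h import *
from rig import manip
s=manip.get_state();show(s,[.530,-.01,.2])
ims=[]
for n in("top","wrist","scene"):
    r=manip.get_image(n); np.savez(f"{n}1.npz",**r); ims.append(r["frame"])
np.savez("s1.npz",p=s["position"],q=s["ee_rot"])
print(dict(np.load("wrist1.npz"))["mount"].round(3))
a=cv2.resize(ims[0][180:270,220:400],None,fx=2.2,fy=2.2); 
b=cv2.resize(ims[2][170:290,270:410],None,fx=2.8,fy=2.8)
w=cv2.resize(ims[1],(640,400)).copy()
H=np.zeros((200+400,800,3),np.uint8); 
H[:198,:396]=a; b=b[:198+0] ; H[:b.shape[0],400:400+b.shape[1]]=b; H[200:,:640]=w
cv2.imwrite("pics/m1.png",H)
```

```text
t 2.35 p [0.5286 0.007  0.2134] ang -4.98 zt [-0.006  0.015 -1.   ] F [ 0.49  1.11 -0.61] w -0.0004
shift to goal mm (tool) [ 3.  17.  13.2]
[[ 1.    -0.    -0.    -0.001]
 [ 0.     0.95   0.312 -0.079]
 [ 0.    -0.312  0.95  -0.143]
 [ 0.     0.     0.     1.   ]]
```

View pics/m1.png

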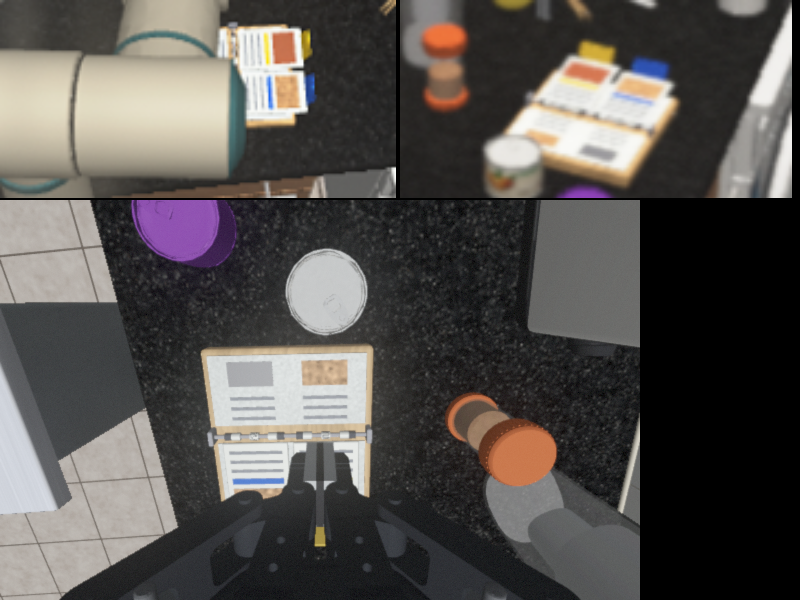

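```bash
cat >> h.py <<'E'
def wz(r,p,q,uv,z):
    R=Ro.from_quat([q[1],q[2],q[3],q[0]]).as_matrix(); M=r["mount"]
    d=R@M[:3,:3]@np.linalg.inv(r["K"])@np.array([uv[0],uv[1],1.]); c=R@M[:3,3]+p
    return (c+d*(z-c[2])/d[2]).round(4)
E
python3 - <<'E'
from h import *
w,s=load("wrist1.npz"),load("s1.npz"); p,q=s["p"],s["q"]
f=w["frame"]
for n,uv,z in(("tin",(327,91),.058),("c near",(202,149),.025),("c far",(373,147),.025),("post n",(211,237),.038),("post f",(369,235),.038)):print(n,wz(w,p,q,uv,z))
t=load("top1.npz");sc=load("scene1.npz")
print("tab y",onz(t,(360,199.5),.052),onz(t,(360,199.5),.07),"blue",onz(t,(361.8,220),.052))
print("scene tab y",onz(sc,(270+597/2.8,170+44/2.8),.052),onz(sc,(270+597/2.8,170+44/2.8),.07),"blue",onz(sc,(270+650/2.8,170+60/2.8),.052))
E
```

```text
tin [0.541  0.0911 0.058 ]
c near [0.4029 0.0448 0.025 ]
c far [0.586  0.0311 0.025 ]
post n [ 0.3984 -0.0526  0.038 ]
post f [ 0.576 -0.065  0.038]
tab y [ 0.5197 -0.1929  0.052 ] [ 0.5115 -0.1901  0.07  ] blue [ 0.4349 -0.1871  0.052 ]
scene tab y [-0.0231 -0.4119  0.052 ] [-0.023  -0.3806  0.07  ] blue [-0.0989 -0.3939  0.052 ]
```

carry_out(
  series=[
    [[6,-6,35],0],
    [[0,-5,35],0],
    [[0,0,35],0],
    [[0,0,35],0],
    [[0,0,25],0],
    [[0,0,0],0],
  ],
)

```text
clock: 3.0
position: [0.5396, 0.0065, 0.0495]
ee_rot: [-0.005, 0.999, -0.054, 0.005]
contact_force: [-0.9, -0.1, 0.1]
width: -0.0001
```

Run:
```python
from h import *
from rig import manip
show(manip.get_state(),[.5355,.0213,.036])
```

```text
t 3.0 p [0.5396 0.0065 0.0495] ang -6.21 zt [ 0.01  0.01 -1.  ] F [-0.9  -0.06  0.09] w -0.0001
shift to goal mm (tool) [ -5.8 -14.1  13.6]
```

carry_out(
  series=[
    [[-5,-10,8],-1.9],
    [[-1,-4,6],0],
    [[0,0,2],0],
    [[0,0,0],0],
  ],
)

```text
clock: 3.33
position: [0.5363, 0.0187, 0.0354]
ee_rot: [-0.005, 0.999, -0.039, 0.007]
contact_force: [-0.7, -0.3, 0.1]
width: -0.0001
```

Run:
```python
from h import *
from rig import manip
show(manip.get_state(),[.5355,.0213,.034])
```

```text
t 3.33 p [0.5363 0.0187 0.0354] ang -4.53 zt [ 0.014  0.009 -1.   ] F [-0.74 -0.3   0.1 ] w -0.0001
shift to goal mm (tool) [-1.1 -2.5  1.4]
```

carry_out(
  series=[
    [[0,-6,0],0],
    [[0,-6,0],0],
    [[0,-6,0],0],
    [[0,-6,0],0],
    [[0,-6,0],0],
    [[0,-6,0],0],
    [[0,-6,0],0],
    [[0,-6,0],0],
  ],
)

```text
clock: 4.0
position: [0.5443, 0.0705, 0.041]
ee_rot: [-0.004, 0.999, -0.039, 0.012]
contact_force: [-0.2, -1.5, 0.6]
width: 0.0001
```

Run:
```python
from h import *
from rig import manip
show(manip.get_state(),[.5404,.1014,.034])
```

```text
t 4.0 p [0.5443 0.0705 0.041 ] ang -4.47 zt [ 0.024  0.007 -1.   ] F [-0.19 -1.54  0.61] w 0.0001
shift to goal mm (tool) [ -6.4 -30.5   7.1]
```

carry_out(
  series=[
    [[-1,-6,2],0],
    [[-1,-6,2],0],
    [[-1,-6,2],0],
    [[-1,-6,2],0],
    [[-1,-6,1],0],
    [[0,0,0],0],
  ],
)

```text
clock: 4.5
position: [0.542, 0.1049, 0.0314]
ee_rot: [-0.003, 0.999, -0.038, 0.012]
contact_force: [0.9, -1.1, -0.5]
width: -0.0
```

Run:
```python
from h import *
from rig import manip
show(manip.get_state(),[.5404,.1014,.034])
```

```text
t 4.5 p [0.542  0.1049 0.0314] ang -4.38 zt [ 0.025  0.006 -1.   ] F [ 0.93 -1.13 -0.52] w -0.0
shift to goal mm (tool) [-1.2  3.6 -2.7]
```

carry_out(
  series=[
    [[0,10,-3],0],
    [[0,5,-20],0],
    [[0,30,-40],0],
    [[0,40,-40],0],
    [[0,40,-40],0],
    [[0,40,-20],0],
    [[0,0,0],0],
  ],
)

```text
clock: 5.08
position: [0.5269, -0.0388, 0.1697]
ee_rot: [-0.003, 0.999, -0.035, 0.009]
contact_force: [0.7, 0.2, -0.8]
width: 0.0003
```

Run:
```python
from h import *
from rig import manip
s=manip.get_state();show(s,[.5156,-.23,.17])
ims=[]
r=manip.get_image("wrist"); f=r["frame"]; np.savez("wrist2.npz",**r); np.savez("s2.npz",p=s["position"],q=s["ee_rot"])
sc=manip.get_image("scene"); np.savez("scene2.npz",**sc)
H=np.zeros((600,640,3),np.uint8);H[:400]=f; H[400:600,:280]=cv2.resize(sc["frame"][180:280,270:410],None,fx=2,fy=2)
cv2.imwrite("pics/m2.png",H)
```

```text
t 5.08 p [ 0.5269 -0.0388  0.1697] ang -4.06 zt [ 0.018  0.005 -1.   ] F [ 0.67  0.23 -0.8 ] w 0.0003
shift to goal mm (tool) [  2.3 191.6  -1.5]
```

View pics/m2.png

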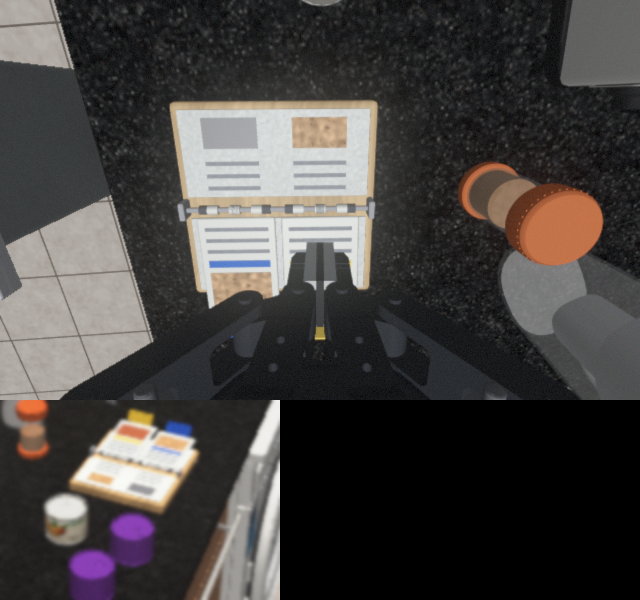

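The tin stands upright, well clear of the board (crop (66,520)), and the purple tins are unmoved. Next I go outside the tab.

carry_out(
  series=[
    [[0,40,0],0],
    [[0,40,0],0],
    [[0,40,0],0],
    [[0,40,0],0],
    [[2,36,0],0],
    [[0,10,0],0],
    [[0,0,0],0],
  ],
)

```text
clock: 5.77
position: [0.5097, -0.236, 0.1547]
ee_rot: [-0.013, 0.999, -0.03, 0.0]
contact_force: [-0.0, 0.6, 0.5]
width: 0.0003
```

Run:
```python
from h import *
from rig import manip
s=manip.get_state();show(s,[.5156,-.23,.012])
r=manip.get_image("wrist"); f=r["frame"]; np.savez("wrist3.npz",**r); np.savez("s3.npz",p=s["position"],q=s["ee_rot"])
tp=manip.get_image("top"); np.savez("top3.npz",**tp)
H=np.zeros((600,640,3),np.uint8);H[:400]=f; H[400:600,:400]=cv2.resize(tp["frame"][180:280,220:420],None,fx=2,fy=2)
cv2.imwrite("pics/m3.png",H)
```

```text
t 5.77 p [ 0.5097 -0.236   0.1547] ang -3.39 zt [ 0.002  0.025 -1.   ] F [-0.04  0.55  0.5 ] w 0.0003
shift to goal mm (tool) [  5.5  -2.7 142.9]
```

View pics/m3.png

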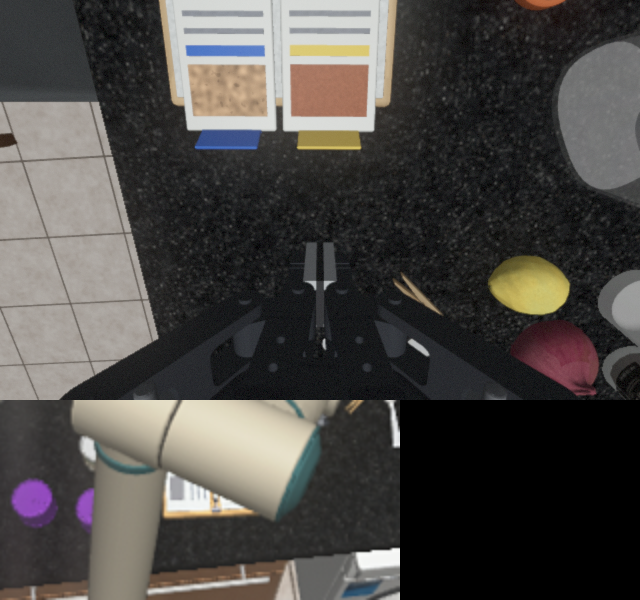

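Run:
```python
from h import *
w,s=load("wrist3.npz"),load("s3.npz"); p,q=s["p"],s["q"]
for n,uv,z in(("tabY",(328.5,149),.052),("tabY hi",(328.5,149),.06),("tabB",(227.5,148.5),.052),("leafY corner L",(283,131),.03),("leafY R",(375,131),.03),("spoon",(400,275),0)):print(n,wz(w,p,q,uv,z))
```

```text
tabY [ 0.5186 -0.1956  0.052 ]
tabY hi [ 0.5184 -0.1945  0.06  ]
tabB [ 0.4383 -0.1905  0.052 ]
leafY corner L [ 0.481  -0.1811  0.03  ]
leafY R [ 0.5595 -0.1858  0.03  ]
spoon [ 0.5906 -0.3449  0.    ]
```

carry_out(
  series=[
    [[3,0,30],0.5],
    [[2,0,30],0.4],
    [[1,0,30],0],
    [[0,0,25],0],
    [[0,0,10],0],
    [[0,0,0],0],
  ],
)

```text
clock: 6.37
position: [0.5182, -0.216, 0.0267]
ee_rot: [-0.016, 0.999, -0.031, 0.001]
contact_force: [-0.0, 0.5, 0.8]
width: 0.0
```

```bash
cat >> h.py <<'E'
H=np.array([.528,-.0635]); e=np.array([.9972,-.075]); n=np.array([.075,.9972])
def hs(s):  # hinge coords mm
    d=s["position"][:2]-H; return (np.array([d@e,d@n,s["position"][2]])*1000).round(1)
def plan():
    # contact: finger face n, TCP z for leaf angle th
    for th in range(0,181,10):
        a=np.radians(th); f=np.radians(9.5)
        tip=(-134*np.cos(a+f),30+134*np.sin(a+f)); b=(-120*np.cos(a)-2*np.sin(a),30+120*np.sin(a)-2*np.cos(a))
        print(th,np.round(tip),np.round(b))
E
python3 - <<'E'
from h import *
from rig import manip
s=manip.get_state();show(s,[.5165,-.230,.014]);print(hs(s));plan()
E
```

```text
t 6.37 p [ 0.5182 -0.216   0.0267] ang -3.59 zt [ 0.004  0.032 -0.999] F [-0.02  0.54  0.79] w 0.0
shift to goal mm (tool) [-0.8 14.5 12.2]
[   1.6 -152.8   26.7]
0 [-132.   52.] [-120.   28.]
10 [-126.   75.] [-119.   49.]
20 [-117.   96.] [-113.   69.]
30 [-103.  115.] [-105.   88.]
40 [-87. 132.] [-93. 106.]
50 [-68. 145.] [-79. 121.]
60 [-47. 156.] [-62. 133.]
70 [-24. 162.] [-43. 142.]
80 [ -1. 164.] [-23. 148.]
90 [ 22. 162.] [ -2. 150.]
100 [ 45. 156.] [ 19. 149.]
110 [ 66. 147.] [ 39. 143.]
120 [ 85. 133.] [ 58. 135.]
130 [102. 117.] [ 76. 123.]
140 [115.  98.] [ 91. 109.]
150 [126.  77.] [103.  92.]
160 [132.  54.] [112.  73.]
170 [134.  31.] [118.  53.]
180 [132.   8.] [120.  32.]
```

carry_out(
  series=[
    [[0,2,7],0.7],
    [[0,2,5],0],
    [[0,0,0],0],
  ],
)

```text
clock: 6.62
position: [0.5184, -0.2148, 0.0143]
ee_rot: [-0.017, 0.999, -0.035, 0.001]
contact_force: [-0.7, 0.0, -0.0]
width: 0.0002
```

Run:
```python
from h import *
from rig import manip
s=manip.get_state();show(s);print(hs(s))
```

```text
t 6.62 p [ 0.5184 -0.2148  0.0143] ang -4.05 zt [ 0.003  0.034 -0.999] F [-0.74  0.   -0.04] w 0.0002
[   1.7 -151.6   14.3]
```

carry_out(
  series=[
    [[0,-4,-2],0],
    [[0,-4,-3],0],
    [[0,-2,-6],0],
    [[0,-2.5,-6],0],
    [[0,-2.5,-6],0],
    [[0,-2.5,-6],0],
  ],
)

```text
clock: 7.12
position: [0.5206, -0.1985, 0.0492]
ee_rot: [-0.015, 0.999, -0.035, 0.003]
contact_force: [0.4, -0.3, -0.4]
width: -0.0003
```

Run:
```python
from h import *
from rig import manip
s=manip.get_state();show(s);print(hs(s))
r=manip.get_image("scene"); np.savez("scene4.npz",**r); r2=manip.get_image("wrist"); np.savez("wrist4.npz",**r2)
cv2.imwrite("pics/m4.png",np.vstack([r2["frame"][:240],cv2.resize(r["frame"][140:260,270:430],(480,360))[:, :].copy() if 0 else np.pad(cv2.resize(r["frame"][140:260,270:430],(480,360)),((0,0),(0,160),(0,0)))]))
```

```text
t 7.12 p [ 0.5206 -0.1985  0.0492] ang -4.03 zt [ 0.006  0.03  -1.   ] F [ 0.36 -0.32 -0.41] w -0.0003
[   2.7 -135.2   49.2]
```

View pics/m4.png

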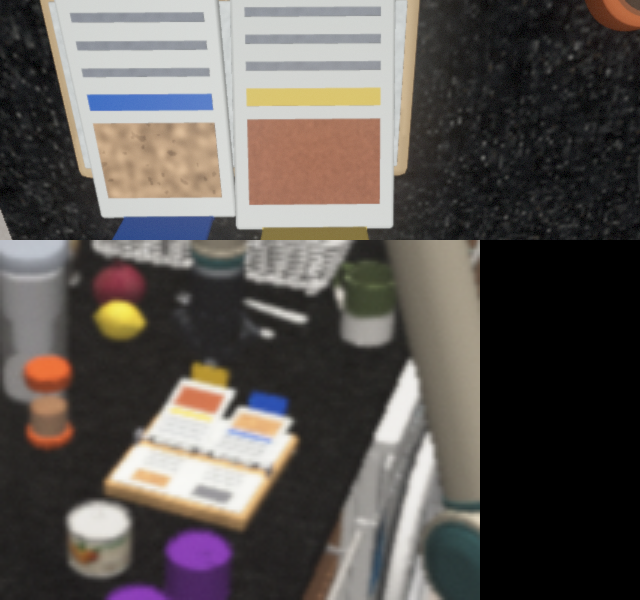

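The leaf is lifting: its free edge is larger and higher than the blue one's in the wrist view (yellow tab at (315,233), blue at (165,228)). I keep following the arc.

carry_out(
  series=[
    [[0,-3.5,-7],0],
    [[0,-4,-7],0],
    [[0,-6,-8],0],
    [[0,-6,-8],0],
    [[0,-6,-7],0],
    [[0,-6,-7],0],
  ],
)

```text
clock: 7.72
position: [0.5234, -0.1694, 0.0992]
ee_rot: [-0.012, 0.999, -0.035, 0.004]
contact_force: [-0.9, -2.1, 1.1]
width: 0.0001
```

Run:
```python
from h import *
from rig import manip
s=manip.get_state();show(s);print(hs(s))
```

```text
t 7.72 p [ 0.5234 -0.1694  0.0992] ang -4.02 zt [ 0.009  0.024 -1.   ] F [-0.89 -2.11  1.08] w 0.0001
[   3.3 -105.9   99.2]
```

carry_out(
  series=[
    [[0,-5.5,-2.5],0],
    [[0,-5.5,-3],0],
    [[0,-6,-3],0],
    [[0,-6,-4],0],
    [[0,-6,-4],0],
    [[0,-6,-3.5],0],
  ],
)

```text
clock: 8.22
position: [0.5258, -0.1375, 0.1284]
ee_rot: [-0.004, 0.999, -0.032, 0.006]
contact_force: [-0.7, -1.6, 2.8]
width: 0.0001
```

Run:
```python
from h import *
from rig import manip
s=manip.get_state();show(s);print(hs(s))
```

```text
t 8.22 p [ 0.5258 -0.1375  0.1284] ang -3.73 zt [ 0.012  0.008 -1.   ] F [-0.67 -1.6   2.83] w 0.0001
[  3.3 -74.  128.4]
```

carry_out(
  series=[
    [[0,-5,1],0],
    [[0,-6,1],0],
    [[0,-6,1],0],
    [[0,-6,1.5],0],
    [[0,-6,1.5],0],
  ],
)

```text
clock: 8.63
position: [0.5275, -0.12, 0.1371]
ee_rot: [0.013, 1.0, -0.027, 0.009]
contact_force: [-6.9, -8.5, 19.0]
width: 0.0
```

Run:
```python
from h import *
from rig import manip
s=manip.get_state();show(s);print(hs(s))
```

```text
t 8.63 p [ 0.5275 -0.12    0.1371] ang -3.09 zt [ 0.017 -0.026 -1.   ] F [-6.87 -8.49 19.01] w 0.0
[  3.8 -56.4 137.1]
```

Run:
```python
from h import *
from rig import manip
r=manip.get_image("scene"); r2=manip.get_image("wrist"); 
a=cv2.resize(r["frame"][90:240,260:460],(533,400)); b=r2["frame"][:,:]
b=cv2.resize(b[:, :],(533,200*533//320))[:200] if 0 else b[:200]
H_=np.zeros((600,640,3),np.uint8);H_[:400,:533]=a;H_[400:]=b
cv2.imwrite("pics/m5.png",H_)
s=manip.get_state();show(s);print(hs(s),s["moment"].round(2),s["qpos"].round(3),s["effort"].round(2))
```

```text
t 8.73 p [ 0.5276 -0.1192  0.1374] ang -3.06 zt [ 0.018 -0.025 -1.   ] F [-6.75 -6.8  19.92] w -0.0001
[  3.8 -55.6 137.4] [-1.16  1.2   0.08] [-0.339  0.284  1.742 -0.02   1.091 -0.276] [  4.99 -28.77 -17.27   2.9   -1.63   0.12]
```

View pics/m5.png

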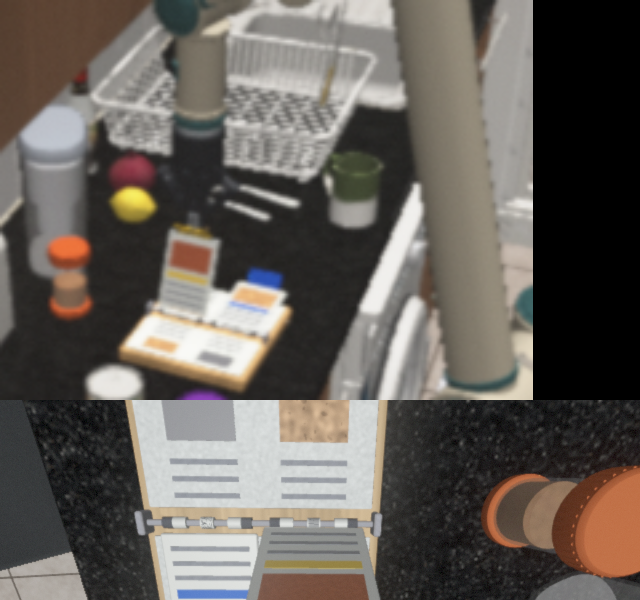

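Run:
```python
from h import *
r=load("scene4.npz")
# crop scale 533/200
for nm,uv in(("edge mid",(195.5,235)),("edge L",(172,230)),("edge R",(219,238)),("hinge mid",(186,311)),("tabtop",(195,225))):
    c,d=ray(r,(260+uv[0]/2.665,90+uv[1]/2.665))
    for eo in ((0.0,) if nm not in("edge L","edge R") else ((.038,) if nm=="edge L" else (-.038,))):
        g=(H+eo*e); t=((g-c[:2])@e)/(d[:2]@e); p=c+t*d
        nn=(p[:2]-H)@n; print(nm,"n,z",round(nn*1000,1),round(p[2]*1000,1),"ang",np.degrees(np.arctan2(p[2]-.03,-nn)).round(1))
```

```text
edge mid n,z -52.8 136.2 ang 63.6
edge L n,z -55.0 133.9 ang 62.1
edge R n,z -48.9 143.0 ang 66.6
hinge mid n,z -23.5 22.2 ang -18.4
tabtop n,z -50.0 154.4 ang 68.1
```

The leaf stands at about 64°. The fingertip has ridden up to the bend (z 137) and is wedging on the tab. I'll back off, go lower behind the leaf and resume.

carry_out(
  series=[
    [[0,2,-4],0],
    [[0,6,-1],0],
    [[0,6,0],0],
    [[0,2,6],0],
    [[0,0,8],0],
    [[0,0,0],0],
    [[0,0,0],0],
  ],
)

```text
clock: 9.32
position: [0.5259, -0.1309, 0.1262]
ee_rot: [0.008, 1.0, -0.027, 0.008]
contact_force: [0.9, 0.3, 0.4]
width: -0.0003
```

Run:
```python
from h import *
from rig import manip
s=manip.get_state();show(s);print(hs(s))
```

```text
t 9.32 p [ 0.5259 -0.1309  0.1262] ang -3.12 zt [ 0.016 -0.016 -1.   ] F [0.9  0.26 0.41] w -0.0003
[  2.9 -67.4 126.2]
```

carry_out(
  series=[
    [[0,0,5],0],
    [[0,-4,0],0],
    [[0,-5,-1.5],0],
    [[0,-5,-1.5],0],
    [[0,-5,-1.5],0],
  ],
)

```text
clock: 9.73
position: [0.526, -0.1105, 0.1228]
ee_rot: [0.007, 1.0, -0.028, 0.006]
contact_force: [0.7, -0.2, 0.7]
width: 0.0
```

Run:
```python
from h import *
from rig import manip
s=manip.get_state();show(s);print(hs(s))
```

```text
t 9.73 p [ 0.526  -0.1105  0.1228] ang -3.2 zt [ 0.011 -0.014 -1.   ] F [ 0.7  -0.17  0.74] w 0.0
[  1.5 -47.  122.8]
```

carry_out(
  series=[
    [[0,-5.5,-2.5],0],
    [[0,-5.5,-2],0],
    [[0,-5.5,-2],0],
    [[0,-5.5,-2],0],
    [[0,-5.5,-1.5],0],
    [[0,-5.5,-1],0],
  ],
)

```text
clock: 10.23
position: [0.5284, -0.073, 0.1359]
ee_rot: [0.007, 1.0, -0.027, 0.007]
contact_force: [0.2, 0.1, -0.1]
width: 0.0003
```

Run:
```python
from h import *
from rig import manip
s=manip.get_state();show(s);print(hs(s))
```

```text
t 10.23 p [ 0.5284 -0.073   0.1359] ang -3.12 zt [ 0.014 -0.015 -1.   ] F [ 0.16  0.09 -0.08] w 0.0003
[  1.1  -9.4 135.9]
```

carry_out(
  series=[
    [[0,-7,0],0],
    [[0,-7,0],0],
    [[0,-6,1],0],
    [[0,-6,1.5],0],
    [[0,-6,2],0],
    [[0,-5.5,2.5],0],
  ],
)

```text
clock: 10.73
position: [0.5311, -0.0313, 0.1286]
ee_rot: [0.007, 1.0, -0.027, 0.008]
contact_force: [0.1, -0.3, 0.3]
width: 0.0001
```

Run:
```python
from h import *
from rig import manip
s=manip.get_state();show(s);print(hs(s))
```

```text
t 10.73 p [ 0.5311 -0.0313  0.1286] ang -3.1 zt [ 0.015 -0.015 -1.   ] F [ 0.13 -0.27  0.34] w 0.0001
[  0.7  32.4 128.6]
```

carry_out(
  series=[
    [[0,-7,3],0],
    [[0,-7,4],0],
    [[0,-7,4.5],0],
    [[0,-6.5,5.5],0],
    [[0,-6,6],0],
    [[0,-5,6],0],
  ],
)

```text
clock: 11.23
position: [0.5339, 0.0114, 0.0961]
ee_rot: [0.007, 1.0, -0.027, 0.008]
contact_force: [0.8, -0.3, 0.3]
width: 0.0
```

Run:
```python
from h import *
from rig import manip
s=manip.get_state();show(s);print(hs(s))
```

```text
t 11.23 p [0.5339 0.0114 0.0961] ang -3.1 zt [ 0.016 -0.014 -1.   ] F [ 0.82 -0.26  0.26] w 0.0
[ 0.3 75.1 96.1]
```

carry_out(
  series=[
    [[0,-4.5,7],0],
    [[0,-4,7],0],
    [[0,-3.5,8],0],
    [[0,-3,8],0],
    [[0,-2,8],0],
    [[0,-1.5,7],0],
  ],
)

```text
clock: 11.73
position: [0.5353, 0.0321, 0.0453]
ee_rot: [0.007, 1.0, -0.027, 0.007]
contact_force: [0.2, -0.8, 0.2]
width: 0.0001
```

Run:
```python
from h import *
from rig import manip
s=manip.get_state();show(s);print(hs(s))
```

```text
t 11.73 p [0.5353 0.0321 0.0453] ang -3.06 zt [ 0.014 -0.014 -1.   ] F [ 0.19 -0.79  0.2 ] w 0.0001
[ 0.1 95.9 45.3]
```

Next a slow descent onto the flat.

carry_out(
  series=[
    [[0,-0.5,4],0],
    [[0,0,4],0],
    [[0,0,3],0],
    [[0,0,2],0],
    [[0,0,1],0],
  ],
)

```text
clock: 12.15
position: [0.5348, 0.0326, 0.0319]
ee_rot: [0.007, 1.0, -0.027, 0.006]
contact_force: [-2.7, 1.0, 8.0]
width: 0.0003
```

Run:
```python
from h import *
from rig import manip
s=manip.get_state();show(s);print(hs(s))
```

```text
t 12.15 p [0.5348 0.0326 0.0319] ang -3.11 zt [ 0.012 -0.013 -1.   ] F [-2.73  1.03  7.96] w 0.0003
[-0.5 96.3 31.9]
```

The fingertip meets the stop at z = 31.9 mm with 8 N, which matches the flat leaf's back height. I retreat and check.

carry_out(
  series=[
    [[0,0,-6],0],
    [[0,0,-20],0],
    [[0,0,-40],0],
    [[0,20,-40],0],
    [[0,40,-40],0],
    [[0,40,-20],0],
    [[0,40,0],0],
    [[0,0,0],0],
    [[0,0,0],0],
  ],
)

```text
clock: 12.9
position: [0.5279, -0.0996, 0.1981]
ee_rot: [0.01, 1.0, -0.027, 0.01]
contact_force: [0.2, -0.6, -1.1]
width: -0.0001
```

Run:
```python
from h import *
from rig import manip
s=manip.get_state();show(s);print(hs(s))
r2=manip.get_image("wrist"); r=manip.get_image("scene"); np.savez("wrist6.npz",**r2); np.savez("s6.npz",p=s["position"],q=s["ee_rot"]); np.savez("scene6.npz",**r)
H_=np.zeros((600,640,3),np.uint8);H_[:240]=r2["frame"][:240];H_[240:600,:480]=cv2.resize(r["frame"][170:290,270:430],(480,360))
cv2.imwrite("pics/m6.png",H_)
```

```text
t 12.9 p [ 0.5279 -0.0996  0.1981] ang -3.05 zt [ 0.02 -0.02 -1.  ] F [ 0.21 -0.6  -1.12] w -0.0001
[  2.6 -36.  198.1]
```

View pics/m6.png

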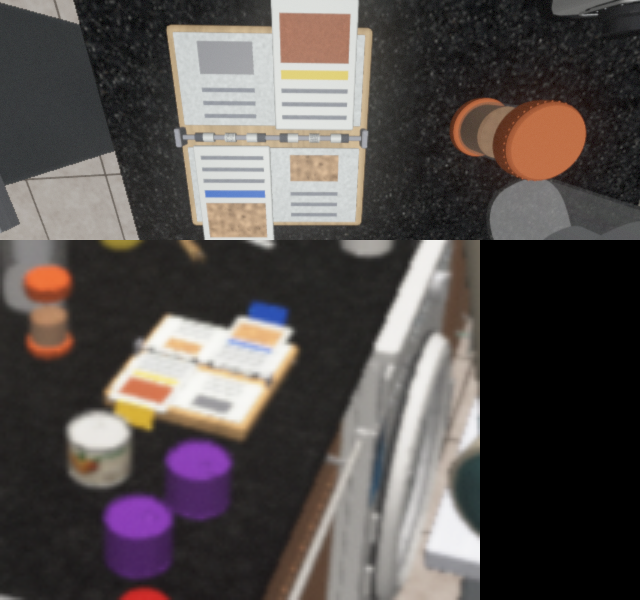

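The yellow leaf lies flat on the +y half with its tab pointing down (lower crop (135,413)), and the blue leaf is unmoved. The tin is upright at (100,450) and clear. One numeric check, then I hand in.

Run:
```python
from h import *
from rig import manip
r=load("scene6.npz"); o=load("scene0.npz")
t=onz(r,(270+100/3,170+191/3),.058); print("tin",t,"edge from spine mm",((t[:2]-H)@n*1000-37.5).round(1))
c,d=ray(r,(270+134/3,170+(427-240)/3)); k=((H-c[:2])@e)/(d[:2]@e); p=c+k*d; print("tab tip n,z",((p[:2]-H)@n*1000).round(1),(p[2]*1000).round(1))
df=cv2.absdiff(r["frame"],o["frame"]).max(2)[100:320,200:400]; 
ys,xs=np.where(df>60); print("changed px bbox near scene",xs.min()+200,xs.max()+200,ys.min()+100,ys.max()+100)
m=cv2.connectedComponentsWithStats((df>60).astype(np.uint8))[2]; print([(x+200,y+100,w,h,a) for x,y,w,h,a in m[1:] if a>12])
s=manip.get_state();show(s)
manip.sign_off()
```

```text
tin [0.5402 0.1571 0.058 ] edge from spine mm 183.4
tab tip n,z 116.8 -8.0
changed px bbox near scene 292 399 100 252
[(np.int32(317), np.int32(100), np.int32(31), np.int32(52), np.int32(861)), (np.int32(327), np.int32(185), np.int32(22), np.int32(17), np.int32(250)), (np.int32(326), np.int32(203), np.int32(10), np.int32(5), np.int32(29)), (np.int32(319), np.int32(207), np.int32(16), np.int32(6), np.int32(21)), (np.int32(397), np.int32(207), np.int32(3), np.int32(27), np.int32(66)), (np.int32(300), np.int32(214), np.int32(28), np.int32(28), np.int32(278)), (np.int32(292), np.int32(227), np.int32(21), np.int32(26), np.int32(401))]
t 13.0 p [ 0.5275 -0.0983  0.197 ] ang -2.92 zt [ 0.018 -0.02  -1.   ] F [-0.51  0.81 -0.3 ] w 0.0001
the job is handed in; nothing more can be done
```

The yellow-tabbed leaf is turned over and lies flat on the +y side. The tin was pushed clear first. I handed the job in at 13.0 s, with the arm raised and touching nothing.

- **Tin:** I pushed it about 65 mm away from the board with the closed fingertips. It stands upright, with its near edge about 183 mm from the spine; the leaf's tab reaches about 134 mm.
- **Leaf:** I pushed it over from the outside, starting at the tab. Past upright I pushed on the leaf's back near its free edge instead of on the tab.
- **Jam on the way:** At about 64° the fingertip rode up onto the tab and jammed there with about 20 N. I backed off, went lower behind the leaf and carried on at low force.
- **Flatness:** The leaf met its stop at 31.9 mm high, against 32 mm expected, with an 8 N press.
- **Everything else:** Comparing the scene camera's pictures from before and after, the only changes near the board were the leaf, the tin and the arm. The blue leaf, jars and purple tins looked unmoved. That comparison did not cover the mug.
- **Check that disagreed:** My pixel estimate of the tab tip came out at n 117 mm, z −8 mm, against an expected 132 mm and 8 mm. I put this down to picking the tab's corner rather than the middle of its edge. The fingertip height and the pictures both show the leaf flat.

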